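Isolate the stage lantern and build up its lens stack

ROBOT

A 6-joint arm with a two-finger parallel gripper is mounted at the origin on the work surface. World frame = base frame: x ahead of the robot, y to its left, z up, the work surface at z = 0. Lengths are in m, angles in degrees, forces in N, time in s.
With the tool pointing down it reaches from about 0.325 to 0.9 m from the base axis. Payload 3.5 kg.
Tool frame: the origin (TCP) lies at the very end of the fingers, on their centre line; the grasp point (between the pads) lies 19 mm behind it; z points along the fingers, y is the direction in which the jaws open and shut (so a half turn about z gives the same grasp; the last joint's range is limited). The gripper opens to 85 mm and grips with 20 to 120 N. Pads are 22 mm wide; open, the fingers measure 114 mm over their backs; the gripper's body (76 mm by 85 mm) begins 54 mm behind the grasp point. The pads swing forward as they close: fully open they stand 13 mm farther back than shut.
Start: joints at [61.398, 15.837, -1.513, 72.651, 0, 84.076], TCP at [0.241, 0.577, 0.21] pointing down, gripper open.
Joint ranges: [-178.77, 178.77], [-48.84, 107.48], [-61.69, 71.31], [-111.58, 123.2], [-90, 87.43], [-180, 180]. Speed limits (degrees/s): [147.25, 147.25, 180, 180, 180, 180].

INTERFACE

Orientations are given as a 3x3 rotation matrix whose columns are the frame's x, y, z axes.
In Python, from bench import arm gives the robot as it stands. Calls block until the motion is done:
- arm.reach(position, orientation): joint-space move of the TCP to a pose.
- arm.move_l(position, frame=None, max_speed=0.15, stop_force=None): straight line of the TCP; frame=None keeps the orientation; max_speed is the mean speed in m/s. With stop_force (N) it stops when the force on the tool has changed by that much, and returns True; else False.
- arm.movej(angles): joint-space move.
- arm.command_gripper(opening, f_grip=None): finger opening in m; f_grip is the grip in N (None keeps the last); returns when the fingers have stopped.
- arm.wait(seconds).
- arm.solve_ik(position, orientation): joint angles nearest the present ones, or None.
- arm.get_state(): the state.
- arm.camera(name): name is "scene" or "top"; returns a dict with "pixels" (400x640x3 uint8, red, green, blue), "z_map" (400x640 float32, m along the optical axis (not along the pixel's ray), 0 where there is no reading), "mtx" (3x3 intrinsics, pixels), "eye" and "rotation" of the camera in the world. Camera axes: x right, y up, looking along -z (the intrinsics and any distortion apply to the point x, -y, -z); pixel columns grow to the right and rows downward; lengths in m; the calibration is good to about 2 mm. A picture is of the moment at which its call begins.
A pose or a line that the arm cannot do raises arm.MotionError and nothing moves.
- arm.finish_job(): hands the job in, once; it reports no verdict.
The state is a dict: "t": time; "joint_positions": joint angles; "dq": joint speeds; "tau": joint torques, N m; "tool_pos": TCP position; "eef_rot": TCP orientation; "ft_force": force on the tool from outside, world axes, zero at the start; "torque": the same for the moment, N m; "opening": finger opening in m.
Only numpy, scipy, OpenCV 4.12 (cv2) and the standard library are available. Lean on these libraries where they do the work, as an engineer would, in place of code of your own. Each camera call takes 0.05 s, during which the arm holds its last target.

TASK

Make the stage lantern safe and then build up its optics: first pull the orange isolator plug up out of the power box and put it in the blue tray, then lift the yellow dust cap off the lens holder and put it in the tray too. Next stack the parts flat between the holder's four posts in this order from the bottom: black spacer, clear lens, every colour filter lying on the table (one to three, in any order among themselves), and last the brass retaining ring on top. Leave everything else on the table where it is.

Things in the scene. Friction and masses are not known exactly. Their poses are not given: they have to be found in the camera images.
- holder: Lens holder, fixed: grey foot 100 x 52 mm, 8 mm high, an 86 x 46 mm pedestal on it with its top at 14 mm, and four steel guide posts, 10 mm diameter, round tops at 68 mm height, at x = +-31.8, y = +-20.8 mm. A 62 mm disc fits between them with 2 mm to spare all round. Origin at the centre of its underside, z up.
- seat (a point): Centre of the holder's pedestal top, 14 mm above the table, same axes as the holder: where the spacer's underside rests. The +y and -y sides are open between the posts (53 mm) and the foot is narrower (52 mm) than a disc, so a disc is lowered with the fingers on its +y and -y edges.
- dust_cap: Yellow dust cap, loose, lying on the holder's post tops: plate of 90 mm diameter, 6 mm thick, with a black knob on top (26 mm diameter, spanning z = 6 to 36 mm) and a 48 mm boss 8 mm deep below. 100 g. Origin at the centre of the plate's underside (68 mm above the table at the start), z up.
- power_box: Grey power box, fixed: 90 x 100 mm, 46 mm high, with a 14 x 32 mm slot in its top for the plug. Two sprung rollers in it hold the plug's blade: it takes a straight upward pull of about 10 N and is free of the slot after 35 mm. Origin at the centre of its underside, z up. It is at the left or the right, the tray on the other side.
- plug: Orange isolator plug (loose, no cable) in the power box: flange 34 x 50 mm, 12 mm thick; upright grip on top, 18 (x) x 46 (y) mm, spanning z = 12 to 50 mm; brass blade below, 12 x 30 mm, 32 mm long. 80 to 170 g. Origin at the centre of the flange's underside, level with the box top at the start, z up. In the tray it may lie in any way.
- tray: Blue open tray, fixed: 140 (x) x 220 (y) mm outside, 30 mm high, walls and floor 5 mm. Origin at the centre of its underside, z up. Empty at the start, room for the plug in one half of its length and the cap in the other.
- spacer: Spacer: plain black metal ring, 62 mm outside, 40 mm inside diameter, 12 mm thick. It starts lying flat on the table in an arc of parts about 0.68 m from the robot, in no fixed order. Origin at the disc's centre, mid-thickness; z is its axis (either face may be up).
- lens: Lens blank: clear pale glass disc in an aluminium rim, 62 mm diameter, 10 mm thick. It starts lying flat on the table in an arc of parts about 0.68 m from the robot, in no fixed order. Origin at the disc's centre, mid-thickness; z is its axis (either face may be up).
- filter_red: Colour filter: red glass disc in a black rim, 62 mm diameter, 8 mm thick. It may be absent. It starts lying flat on the table in an arc of parts about 0.68 m from the robot, in no fixed order. Origin at the disc's centre, mid-thickness; z is its axis (either face may be up).
- filter_green: Colour filter: green glass disc in a black rim, 62 mm diameter, 8 mm thick. It may be absent. It starts lying flat on the table in an arc of parts about 0.68 m from the robot, in no fixed order. Origin at the disc's centre, mid-thickness; z is its axis (either face may be up).
- filter_blue: Colour filter: blue glass disc in a black rim, 62 mm diameter, 8 mm thick. It may be absent. It starts lying flat on the table in an arc of parts about 0.68 m from the robot, in no fixed order. Origin at the disc's centre, mid-thickness; z is its axis (either face may be up).
- retaining_ring: Retaining ring: plain brass ring, 62 mm outside, 40 mm inside diameter, 10 mm thick. It starts lying flat on the table in an arc of parts about 0.68 m from the robot, in no fixed order. Origin at the disc's centre, mid-thickness; z is its axis (either face may be up).
- paint_bottle: Bystander: green paint bottle, 34 mm diameter, 80 mm high, standing among the parts. Origin at the centre of its underside.
- paint_jar: Bystander: red paint jar, 48 mm diameter, 50 mm high, standing among the parts. Origin at the centre of its underside.
- water_bottle: Bystander: pink water bottle, 72 mm diameter, 180 mm high, at the right. Origin at the centre of its underside.
- marker_a: Bystander: white marker pen with a black cap, 140 mm long, 16 mm thick, lying at the left. Origin near its middle, at its underside.
Things that resemble listed ones, but are neither listed nor needed, are in the scene too. What is meant by the lens is not pink, and is the larger of those in its own colour.

How it is judged (in metres and radians):
On the way, in this order (a step that is already met when the one before it is completed fails the run):
1. the isolator plug is out of the box and in the tray (x of plug in the frame of tray between -0.065 and 0.065 m and y of plug in the frame of tray between -0.105 and 0.105 m and height (world z) of plug below 0.06 m), for 0.2 s.
2. the dust cap is in the tray (x of dust_cap in the frame of tray between -0.065 and 0.065 m and y of dust_cap in the frame of tray between -0.105 and 0.105 m and height (world z) of dust_cap below 0.06 m), for 0.2 s.
3. the spacer lies flat on the holder's pedestal (horizontal distance between spacer and seat below 0.006 m and (angle between spacer's own z axis and vertical below 0.1 rad or angle between spacer's own z axis and vertical above 3.04 rad) and z of spacer in the frame of seat between 0.003 and 0.009 m), for 0.2 s.
4. the lens lies flat on the spacer (all of step 3 and horizontal distance between lens and seat below 0.006 m and (angle between lens's own z axis and vertical below 0.1 rad or angle between lens's own z axis and vertical above 3.04 rad) and z of lens in the frame of seat between 0.0145 and 0.0195 m), for 0.2 s.
5. all colour filters present lie flat on the lens (horizontal distance between each of filter_red, filter_green, filter_blue and seat below 0.006 m and (angle between filter_red's own z axis and vertical below 0.1 rad or angle between filter_red's own z axis and vertical above 3.04 rad) and z of filter_red in the frame of seat between 0.0235 and 0.0445 m and (angle between filter_green's own z axis and vertical below 0.1 rad or angle between filter_green's own z axis and vertical above 3.04 rad) and z of filter_green in the frame of seat between 0.0235 and 0.0445 m and (angle between filter_blue's own z axis and vertical below 0.1 rad or angle between filter_blue's own z axis and vertical above 3.04 rad) and z of filter_blue in the frame of seat between 0.0235 and 0.0445 m), for 0.2 s.
6. the retaining ring lies flat on top of the filters (horizontal distance between retaining_ring and seat below 0.006 m and (angle between retaining_ring's own z axis and vertical below 0.1 rad or angle between retaining_ring's own z axis and vertical above 3.04 rad) and z of retaining_ring in the frame of seat between 0.0325 and 0.0535 m and ((z of retaining_ring in the frame of filter_red above 0.006 m and angle between filter_red's own z axis and vertical below 0.1 rad) or (z of retaining_ring in the frame of filter_red below -0.006 m and angle between filter_red's own z axis and vertical above 3.04 rad)) and ((z of retaining_ring in the frame of filter_green above 0.006 m and angle between filter_green's own z axis and vertical below 0.1 rad) or (z of retaining_ring in the frame of filter_green below -0.006 m and angle between filter_green's own z axis and vertical above 3.04 rad)) and ((z of retaining_ring in the frame of filter_blue above 0.006 m and angle between filter_blue's own z axis and vertical below 0.1 rad) or (z of retaining_ring in the frame of filter_blue below -0.006 m and angle between filter_blue's own z axis and vertical above 3.04 rad))), for 0.2 s.
At the end, for the whole second after the job is handed in: Plug and cap in the tray (origins inside its walls, below 60 mm). In the holder from the bottom: spacer, lens, all filters present, ring on top; each flat within 0.1 rad (either face up), within 6 mm of the centre, at its stacking height within 2.5 mm; all at rest (all of step 1 and all of step 2 and all of step 4 and all of step 5 and all of step 6 and linear speed of each of plug, dust_cap, spacer, lens, filter_red, filter_green, filter_blue, retaining_ring below 0.03 m/s); the robot touches nothing.
It fails at once if a bystander is moved more than 6 cm or an upright one knocked over (distance of any of paint_bottle, paint_jar, water_bottle, marker_a from where it was at the start of the episode above 0.06 m or angle between any of paint_bottle, paint_jar, water_bottle's own z axis and vertical above 0.7 rad).
Of filter_red, filter_green, filter_blue only 1 to 3 are there at a start; the rules pass over those that are not, and their reading is None.
At some moment in a run one of filter_red, filter_green, filter_blue, retaining_ring may be knocked a few centimetres aside while the robot is not near it.
Once in a run the grip may slacken for a moment while it holds something.
It also fails if it takes over 210 s, if anything falls off the work surface, if the arm or the gripper's body presses on something with over 40 N, if the wrist force passes 120 N, or if a joint passes its speed limit or range.

## Working session

There is one attempt and no reset: what is moved stays moved. The work goes in short steps, each a Python script; the robot and the scene stay as the last script left them, time stands still between calls to the robot, and variables do not carry over. Pictures are saved under pics/ and viewed, and the job is handed in when it is done.

```bash
mkdir -p pics; ls
cat > h.py <<'E'
import numpy as np, cv2
from bench import arm
def cam(n):
    return arm.camera(n)
def unproj(c,u,v,z=None):
    K=np.array(c['mtx']); d=c['z_map'][int(v),int(u)] if z is None else z
    p=np.array([(u-K[0,2])/K[0,0]*d,-(v-K[1,2])/K[1,1]*d,-d])
    return np.array(c['eye'])+np.array(c['rotation'])@p
def on_plane(c,u,v,h):
    K=np.array(c['mtx']); r=np.array(c['rotation'])@np.array([(u-K[0,2])/K[0,0],-(v-K[1,2])/K[1,1],-1])
    e=np.array(c['eye']); return e+r*(h-e[2])/r[2]
def proj(c,P):
    K=np.array(c['mtx']); q=np.array(c['rotation']).T@(np.array(P)-np.array(c['eye']))
    return K[0,0]*q[0]/-q[2]+K[0,2], K[1,1]*-q[1]/-q[2]+K[1,2]
def save(n,im): cv2.imwrite('pics/'+n+'.png',im[:,:,::-1])
E
python3 - <<'E'
from h import *
for n in('scene','top'):
    c=cam(n); save(n+'0',c['pixels']); print(n,{k:(np.round(np.array(v),4).tolist()) for k,v in c.items() if k not in('pixels','z_map')})
    np.savez('/tmp/'+n+'0.npz',**c)
print(arm.get_state())
E
```

```text
pics
scene {'mtx': [[375.6377, 0.0, 317.3607], [0.0, 375.6377, 199.4014], [0.0, 0.0, 1.0]], 'eye': [1.4207, 0.1275, 0.6889], 'rotation': [[-0.1448, -0.6025, 0.7849], [0.9893, -0.0728, 0.1266], [-0.0192, 0.7948, 0.6065]]}
top {'mtx': [[380.0556, 0.0, 318.5609], [0.0, 380.0556, 200.5381], [0.0, 0.0, 1.0]], 'eye': [0.4994, -0.0327, 1.2935], 'rotation': [[0.0173, 0.9947, -0.1013], [-0.9998, 0.0162, -0.012], [-0.0103, 0.1015, 0.9948]]}
{'t': 0.1, 'joint_positions': array([ 6.14007098e+01,  1.58744696e+01, -1.59174912e+00,  7.26531435e+01,
        8.95411684e-05,  8.40759999e+01]), 'dq': array([-0.04755516, -0.16772839,  0.25274064,  0.06252228, -0.02070865,
        0.00602319]), 'tau': array([ 2.37770391e-04, -4.46708858e+01,  2.96128106e+01,  8.46963114e-03,
       -5.65308176e-05, -1.51250298e-06]), 'tool_pos': array([0.24057041, 0.57599664, 0.20865092]), 'eef_rot': array([[-9.22704324e-01,  3.85507112e-01, -9.98589694e-04],
       [ 3.85508345e-01,  9.22702538e-01, -1.82833226e-03],
       [ 2.16566153e-04, -2.07197475e-03, -9.99997830e-01]]), 'ft_force': array([ 0.34259111, -0.93232037,  0.03020969]), 'torque': array([-0.01959191,  0.00994273,  0.01383745]), 'opening': 0.08546938105612537}
```

View pics/scene0.png

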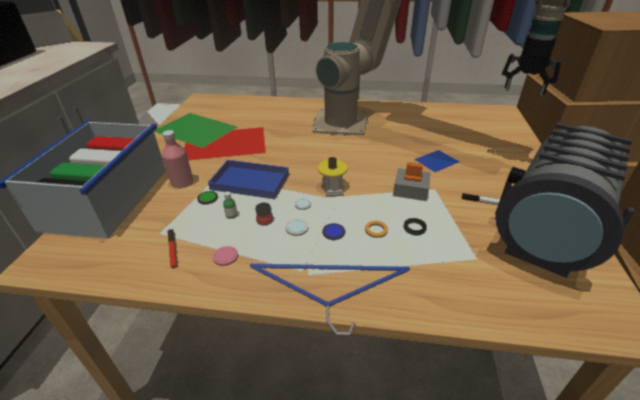

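View pics/top0.png

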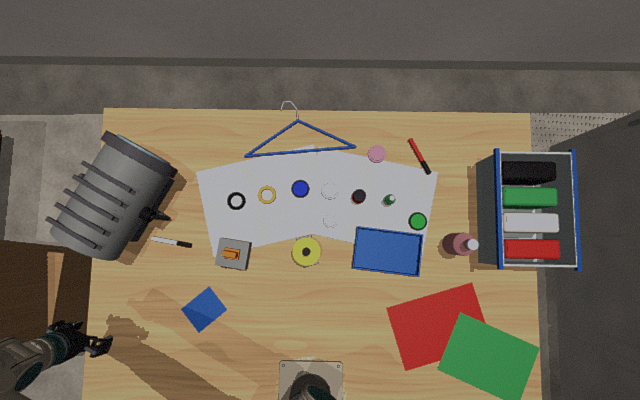

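The scene view shows the plug in the box at the right, (413,172), and the dust-capped holder at (333,175). The discs are green (207,197), blue (334,231), clear large (297,227), clear small (303,203), brass ring (376,229) and black spacer (415,226). There is also a pink decoy at (225,256), and I see no red filter. In the top view, the parts lie along row ~190 with green at (418,220). Next I'll enlarge crops.

Run:
```python
from h import *
c=dict(np.load('/tmp/top0.npz')); im=c['pixels']
save('t_a',cv2.resize(im[160:290,190:320],None,fx=4.5,fy=4.5,interpolation=cv2.INTER_CUBIC))
save('t_b',cv2.resize(im[170:290,285:445],None,fx=5,fy=5,interpolation=cv2.INTER_CUBIC))
c=dict(np.load('/tmp/scene0.npz')); im=c['pixels']
save('s_a',cv2.resize(im[145:255,195:440],None,fx=3.2,fy=3.2,interpolation=cv2.INTER_CUBIC))
```

```text
(no output)
```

View pics/t_a.png

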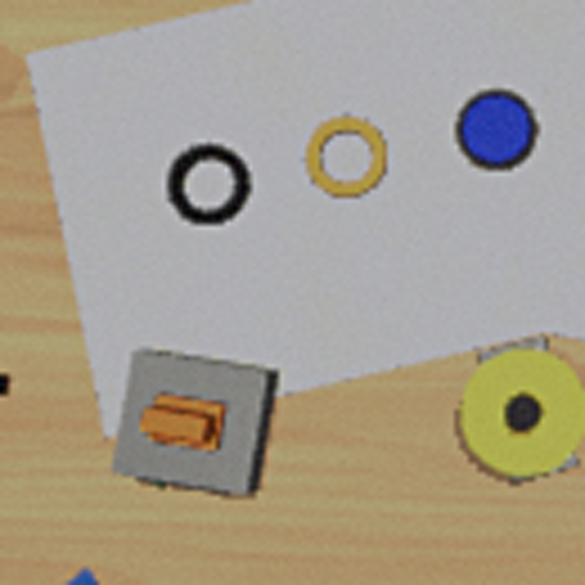

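View pics/t_b.png

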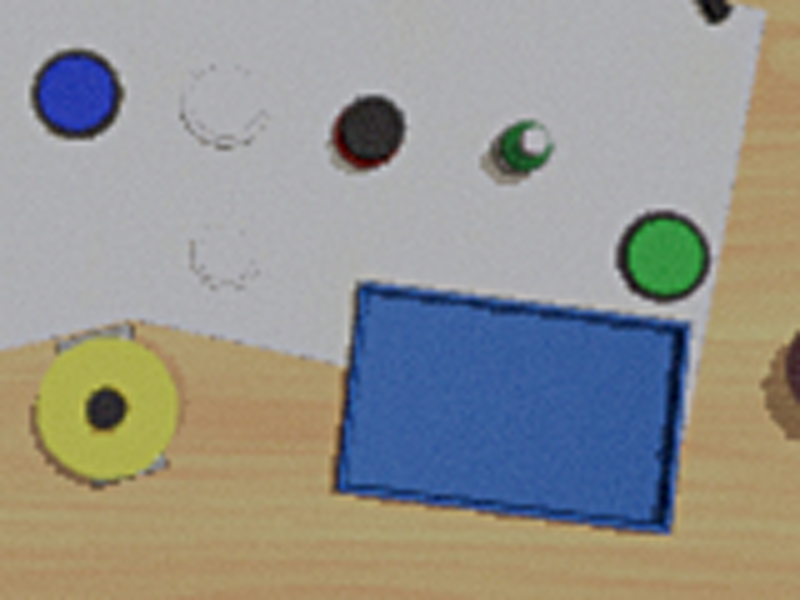

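View pics/s_a.png

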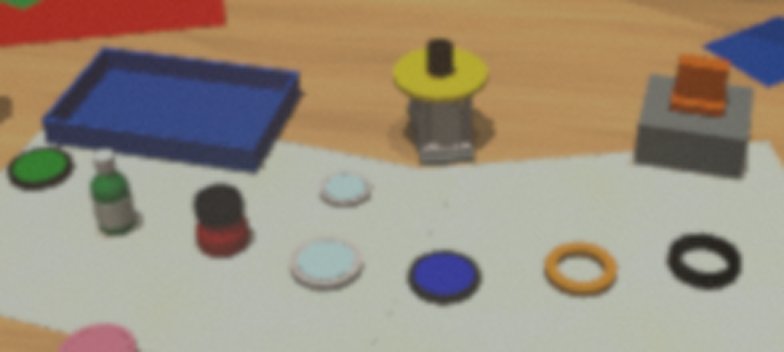

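```bash
cat >> h.py <<'E'
def cloud(c):
    K=np.array(c['mtx']); d=c['z_map'].astype(float); v,u=np.mgrid[0:400,0:640]
    p=np.stack([(u-K[0,2])/K[0,0]*d,-(v-K[1,2])/K[1,1]*d,-d],-1)
    P=p@np.array(c['rotation']).T+np.array(c['eye']); P[d==0]=np.nan; return P
E
python3 - <<'E'
from h import *
T=dict(np.load('/tmp/top0.npz'));S=dict(np.load('/tmp/scene0.npz'))
PT=cloud(T);PS=cloud(S)
def g(P,u,v,r=2):
    w=P[v-r:v+r+1,u-r:u+r+1].reshape(-1,3); return np.round(np.nanmedian(w,0),4), np.round(np.nanstd(w,0),4)
print('top:')
for n,u,v in [('table',270,330),('paper',330,165),('blue',300,188),('green',418,220),('lens',330,191),('lens2',331,221),('jar',359,196),('knob',306,251),('cap',298,245),('boxtop',222,262),('plug',230,254),('trayfloor',387,250),('bottle',391,198),('pink',376,154)]: print(n,*g(PT,u,v,1))
print('scene:')
for n,u,v in [('table',300,280),('blue',334,231),('green',207,197),('lens',297,227),('lens2',303,203),('knob',333,162),('cap',325,171),('boxfront',408,192),('plug',414,168),('trayfloor',248,178),('pink',225,256)]: print(n,*g(PS,u,v,1))
E
```

```text
top:
table [0.1968 0.1362 0.0012] [0.0028 0.0028 0.0037]
paper [ 7.549e-01 -5.440e-02  2.000e-04] [0.0026 0.0028 0.0019]
blue [0.672  0.0468 0.0105] [0.003  0.0028 0.0024]
green [ 0.5699 -0.3544  0.0061] [0.0027 0.0027 0.0021]
lens [ 0.6634 -0.0556  0.0095] [0.0028 0.0028 0.001 ]
lens2 [ 0.5614 -0.0605  0.0076] [0.0027 0.0027 0.0016]
jar [ 0.6432 -0.1504  0.0506] [0.0027 0.0026 0.0013]
knob [0.4623 0.0181 0.1024] [0.0024 0.0025 0.0029]
cap [0.48   0.0449 0.0734] [0.0026 0.0027 0.0026]
boxtop [0.4202 0.2926 0.0472] [0.0026 0.0023 0.003 ]
plug [0.4487 0.2556 0.0961] [0.0025 0.0028 0.0022]
trayfloor [ 0.4674 -0.2499  0.0049] [0.0027 0.0029 0.0025]
bottle [ 0.6347 -0.25    0.0808] [0.0026 0.0025 0.0028]
pink [ 0.7944 -0.2112  0.0104] [0.0028 0.0028 0.0023]
scene:
table [ 8.442e-01 -1.160e-02 -6.000e-04] [0.0021 0.0019 0.0014]
blue [0.6719 0.05   0.0071] [0.004  0.0023 0.0011]
green [ 0.5662 -0.3508  0.0075] [0.0035 0.0034 0.0013]
lens [ 0.6708 -0.0513  0.0098] [0.0029 0.0024 0.0012]
lens2 [ 0.561  -0.0544  0.0075] [0.0037 0.0027 0.001 ]
knob [0.4695 0.0241 0.0991] [0.0017 0.0024 0.0022]
cap [0.4841 0.0014 0.0732] [0.0035 0.0024 0.0012]
boxfront [0.491  0.2517 0.0217] [0.0021 0.0024 0.0039]
plug [0.4552 0.2622 0.0858] [0.0016 0.0024 0.0026]
trayfloor [ 0.4483 -0.2565  0.005 ] [0.0043 0.003  0.0017]
pink [ 0.7996 -0.2095  0.0102] [0.0033 0.0025 0.0012]
```

```bash
cat >> h.py <<'E'
def hsv(c): return cv2.cvtColor(c['pixels'],cv2.COLOR_RGB2HSV).astype(int)
def blob(c,mask,u0,v0,r):
    m=np.zeros((400,640),np.uint8); m[max(v0-r,0):v0+r,max(u0-r,0):u0+r]=1; return (mask&(m>0)).astype(np.uint8)
def disc_fit(c,m,h):
    """outer contour on plane h -> ellipse/circle fit"""
    m=cv2.resize(m*255,None,fx=4,fy=4,interpolation=cv2.INTER_LINEAR); m=(m>127).astype(np.uint8)
    k,_=cv2.findContours(m,cv2.RETR_EXTERNAL,cv2.CHAIN_APPROX_NONE)
    k=max(k,key=cv2.contourArea); hull=cv2.convexHull(k)[:,0]
    pts=np.array([on_plane(c,(u+.5)/4-.5,(v+.5)/4-.5,h)[:2] for u,v in k[:,0]])
    # algebraic circle
    A=np.c_[2*pts,np.ones(len(pts))]; s=np.linalg.lstsq(A,(pts**2).sum(1),rcond=None)[0]
    (cx,cy),r=cv2.minEnclosingCircle(pts.astype(np.float32))
    return s[:2],np.sqrt(s[2]+s[:2]@s[:2]),(np.round((cx,cy),4),round(r,4))
E
python3 - <<'E'
from h import *
T=dict(np.load('/tmp/top0.npz'));S=dict(np.load('/tmp/scene0.npz'))
for nm,c,L in (('top',T,dict(spacer=(236,201),ring=(267,195),blue=(300,188),green=(418,220))),('scene',S,dict(spacer=(415,226),ring=(376,229),blue=(334,231),green=(207,197),lens=(297,227)))):
    H=hsv(c)
    for n,(u,v) in L.items():
        h=dict(spacer=.012,ring=.010,blue=.008,green=.008,lens=.01)[n]
        if n=='lens': mask=(H[...,0]>85)&(H[...,0]<120)&(H[...,1]>22)
        else: mask=(H[...,2]<100)|(H[...,1]>90)
        r=14 if n!='green' or nm=='scene' else 13
        m=blob(c,mask,u,v,r)
        s,R,me=disc_fit(c,m,h); print(nm,n,np.round(s,4),round(R,4),me,m.sum())
PT=cloud(T)
for n,(lo,hi),(u0,v0,r) in (('grip',(.086,.11),(230,253,14)),('boxtop',(.036,.055),(233,254,24)),('knob',(.092,.12),(306,251,10)),('plate',(.066,.08),(306,251,20))):
    m=(PT[...,2]>lo)&(PT[...,2]<hi); m=blob(T,m,u0,v0,r).astype(bool)
    p=PT[m]; print(n,len(p),'mean',np.round(p.mean(0),4),'rect',cv2.minAreaRect(p[:,:2].astype(np.float32)))
H=hsv(T)
b=blob(T,(H[...,0]>100)&(H[...,0]<125)&(H[...,1]>120),387,250,40); 
k,_=cv2.findContours(b,cv2.RETR_EXTERNAL,cv2.CHAIN_APPROX_NONE);k=max(k,key=cv2.contourArea)
p=np.array([on_plane(T,u,v,.03)[:2] for u,v in k[:,0]],np.float32); print('tray',cv2.minAreaRect(p),cv2.boxPoints(cv2.minAreaRect(p)))
# box top from gray colour? corners by eye
for u,v in ((135,348),(277,371),(255,495),(113,472)): print(on_plane(T,(u+.5)/4.5-.5+190,(v+.5)/4.5-.5+160,.046)[:2])
E
```

```text
top spacer [0.6251 0.2633] 0.0306 (array([0.6251, 0.2631]), 0.0324) 156
top ring [0.6484 0.1602] 0.0301 (array([0.6484, 0.1601]), 0.0316) 139
top blue [0.6705 0.047 ] 0.0302 (array([0.6703, 0.0469]), 0.0322) 250
top green [ 0.5667 -0.3512] 0.0303 (array([ 0.566 , -0.3509]), 0.0324) 284
scene spacer [0.63   0.2641] 0.0324 (array([0.63 , 0.263]), 0.0358) 221
scene ring [0.6499 0.1613] 0.0316 (array([0.6497, 0.1616]), 0.0344) 203
scene blue [0.6743 0.0483] 0.0302 (array([0.6744, 0.0479]), 0.0322) 274
scene green [ 0.5427 -0.3663] 0.0458 (array([ 0.5457, -0.3744]), 0.068) 429
scene lens [ 0.6655 -0.0542] 0.0186 (array([ 0.6664, -0.0543]), 0.0225) 87
grip 88 mean [0.4492 0.2615 0.0955] rect ((0.44923415780067444, 0.26228344440460205), (0.04603923484683037, 0.018153676763176918), 81.69693756103516)
boxtop 713 mean [0.4485 0.2604 0.0461] rect ((0.4476464092731476, 0.2630113959312439), (0.1015566810965538, 0.09315457940101624), 81.95024108886719)
knob 53 mean [0.4611 0.0192 0.1037] rect ((0.46080636978149414, 0.019420646131038666), (0.02180042862892151, 0.02198033779859543), 1.9325827360153198)
plate 569 mean [0.461  0.0191 0.074 ] rect ((0.459952712059021, 0.019313670694828033), (0.08777275681495667, 0.08774521201848984), 46.17348098754883)
tray ((0.4651443064212799, -0.24680939316749573), (0.2183798849582672, 0.13736146688461304), 83.70779418945312) [[ 0.3849102  -0.3478142 ]
 [ 0.5214442  -0.3628689 ]
 [ 0.54537845 -0.14580458]
 [ 0.4088444  -0.13074988]]
[0.50129737 0.30442299]
[0.48645748 0.20026989]
[0.39731086 0.21302423]
[0.41184831 0.31645957]
```

```bash
cat >> h.py <<'E'
def Rz(th):
    t=np.radians(th); c,s=np.cos(t),np.sin(t)
    return np.array([[-s,c,0],[c,s,0],[0,0,-1.]])
def R_for(p,th):
    a=np.degrees(np.arctan2(p[1],p[0])); j=(a+90-th+90)%180-90  # j6 in +-90
    return Rz(a+90-j)
def go(p,th): arm.reach(list(map(float,p)),R_for(p,th))
def st(msg=''):
    s=arm.get_state(); print(msg,'t%.1f'%s['t'],'pos',np.round(s['tool_pos'],4),'op %.4f'%s['opening'],'F',np.round(s['ft_force'],1)); return s
E
python3 - <<'E'
from h import *
p=np.array([.4497,.2618])
th=-8.2
go([*p,.17],th); st()
arm.move_l([*p,.066],max_speed=.12,stop_force=15); st('down')
arm.command_gripper(.01,60); st('grip')
arm.move_l([*p,.125],max_speed=.06); st('up')
arm.move_l([*p,.21],max_speed=.15); st('up2')
for n in('scene','top'): c=cam(n); save(n+'1',c['pixels'])
E
```

```text
t2.2 pos [0.4497 0.2621 0.1701] op 0.0854 F [-0.   0.4  0.6]
down t3.2 pos [0.4504 0.2622 0.0667] op 0.0855 F [ 0.5 -0.3 -0.1]
grip t3.9 pos [0.4497 0.2619 0.0663] op 0.0161 F [-1.   0.7  3.7]
up t5.0 pos [0.4492 0.2616 0.1245] op 0.0158 F [ 0.3 -0.6 -1.8]
up2 t5.7 pos [0.4491 0.2615 0.2091] op 0.0160 F [-0.4 -0.7 -1.1]
```

Run:
```python
import cv2;a=cv2.imread('pics/scene1.png')[60:220,250:490];b=cv2.imread('pics/top1.png')[180:310,180:330]
cv2.imwrite('pics/c1.png',cv2.hconcat([cv2.resize(a,(400,300)),cv2.resize(b,(346,300))]))
```

```text
(no output)
```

View pics/c1.png

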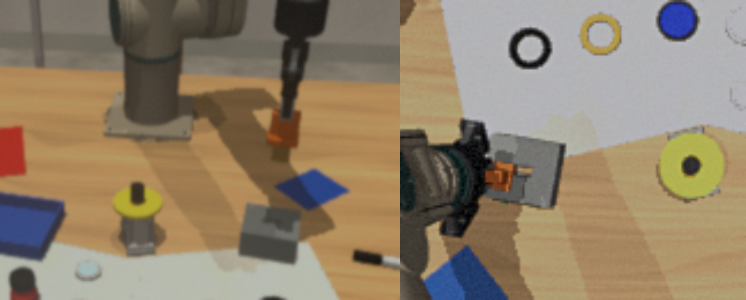

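The plug is clear of the box and in the fingers (left crop at (285,125), with the blade hanging below it). Next it goes into the far half of the tray.

```bash
cat >> h.py <<'E'
TC=np.array([.4665,-.2465]); TY=np.array([.1096,.994]); TX=np.array([.994,-.1096])
E
python3 - <<'E'
from h import *
p=TC-TY*.06
go([*p,.21],-6.3); st()
r=arm.move_l([*p,.085],max_speed=.2); 
r=arm.move_l([*p,.050],max_speed=.03,stop_force=6); s=st(r)
arm.wait(.1); arm.command_gripper(.06); st('rel')
arm.move_l([*p,.2],max_speed=.2); st()
for n in('scene','top'): c=cam(n); save(n+'2',c['pixels']); np.savez('/tmp/%s2.npz'%n,**c)
a=cv2.imread('pics/scene2.png')[110:230,180:420];b=cv2.imread('pics/top2.png')[180:310,280:450]
cv2.imwrite('pics/c2.png',cv2.hconcat([cv2.resize(a,(400,300)),cv2.resize(b,(392,300))]))
E
```

```text
t7.9 pos [ 0.4601 -0.3055  0.2099] op 0.0155 F [ 0.9  0.2 -1.1]
True t9.5 pos [ 0.4597 -0.306   0.0569] op 0.0158 F [-0.7 -0.1  4.4]
rel t10.1 pos [ 0.4586 -0.305   0.0558] op 0.0600 F [ 0.7 -0.1  0.5]
 t11.0 pos [ 0.4592 -0.3055  0.1987] op 0.0597 F [-0.9  0.1  1. ]
```

View pics/c2.png

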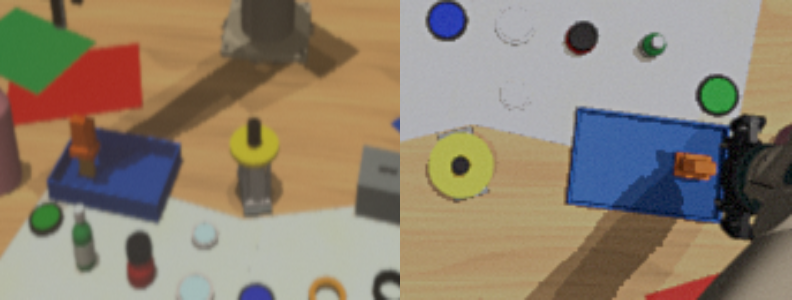

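The plug stands upright in the far half of the tray (left crop (85,150), right crop (695,165)). Next is the cap.

Run:
```python
from h import *
p=np.array([.4620,.0195])
go([*p,.17],0); arm.command_gripper(.055)
r=arm.move_l([*p,.079],max_speed=.12,stop_force=15); st(r)
arm.command_gripper(.015,50); st('grip')
arm.move_l([*p,.17],max_speed=.12); st('up')
c=cam('top');save('top3',c['pixels'])
q=TC+TY*.052
go([*q,.17],-6.3); st()
arm.move_l([*q,.06],max_speed=.2); 
r=arm.move_l([*q,.015],max_speed=.03,stop_force=6); s=st(r)
arm.wait(.1); arm.command_gripper(.055); st('rel')
arm.move_l([*q,.18],max_speed=.2)
go([.40,.25,.25],0); st()
for n in('scene','top'): c=cam(n); save(n+'4',c['pixels']); np.savez('/tmp/%s4.npz'%n,**c)
a=cv2.imread('pics/scene4.png')[110:230,180:420];b=cv2.imread('pics/top4.png')[180:310,280:450]
cv2.imwrite('pics/c4.png',cv2.hconcat([cv2.resize(a,(400,300)),cv2.resize(b,(392,300))]))
```

```text
False t14.5 pos [0.4627 0.0194 0.0796] op 0.0549 F [ 0.5 -0.9 -0.1]
grip t14.9 pos [0.4629 0.0194 0.08  ] op 0.0215 F [-0.4  1.7  5.8]
up t15.8 pos [0.4611 0.0196 0.169 ] op 0.0214 F [-0.6 -0.9 -0.9]
 t18.3 pos [ 0.4722 -0.1946  0.1699] op 0.0212 F [ 0.2  0.8 -1.4]
True t20.0 pos [ 0.472  -0.1947  0.0254] op 0.0214 F [-0.2 -0.2  3.7]
rel t20.6 pos [ 0.4706 -0.1939  0.0244] op 0.0550 F [0.7 0.5 0.6]
 t23.5 pos [0.4001 0.2496 0.2496] op 0.0552 F [0.1 0.2 0. ]
```

View pics/c4.png

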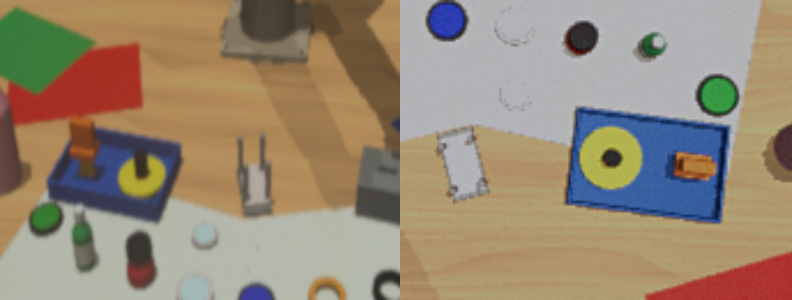

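View pics/scene4.png

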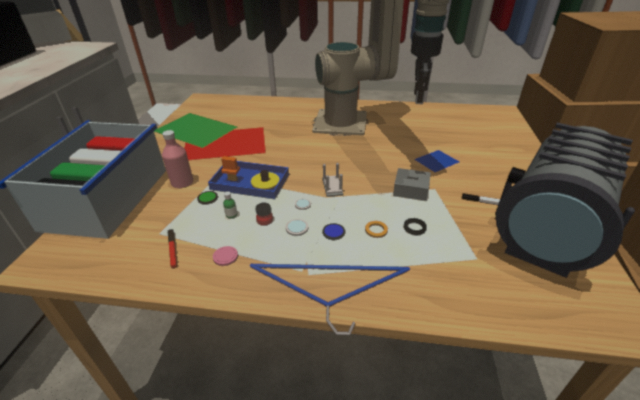

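View pics/top4.png

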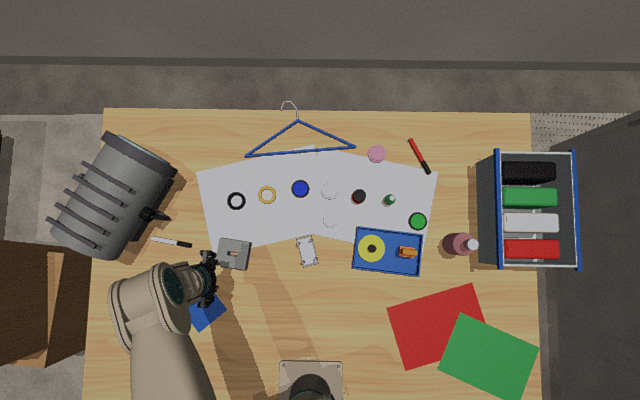

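Both the plug and the cap are in the tray. The holder is now exposed at top view (308,250) and scene view (333,180), so I'll enlarge it.

Run:
```python
from h import *
T=dict(np.load('/tmp/top4.npz'));S=dict(np.load('/tmp/scene4.npz'))
a=cv2.resize(T['pixels'][230:272,288:330],None,fx=14,fy=14,interpolation=cv2.INTER_CUBIC)
save('hold_t',a)
b=cv2.resize(S['pixels'][155:200,310:358],None,fx=13,fy=13,interpolation=cv2.INTER_CUBIC)
save('hold_s',b)
```

```text
(no output)
```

View pics/hold_t.png

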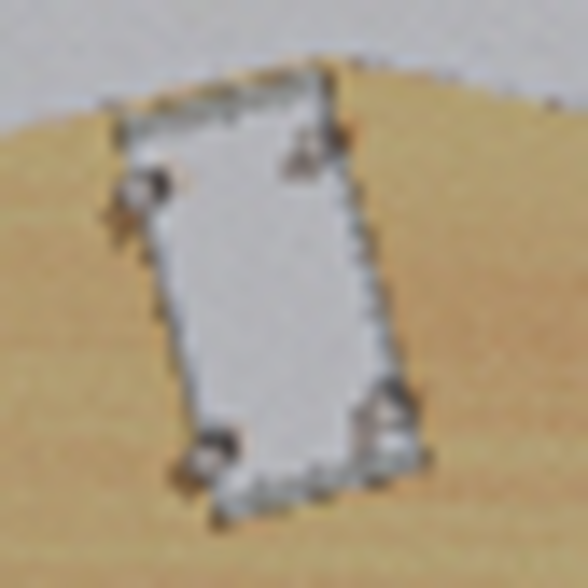

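View pics/hold_s.png

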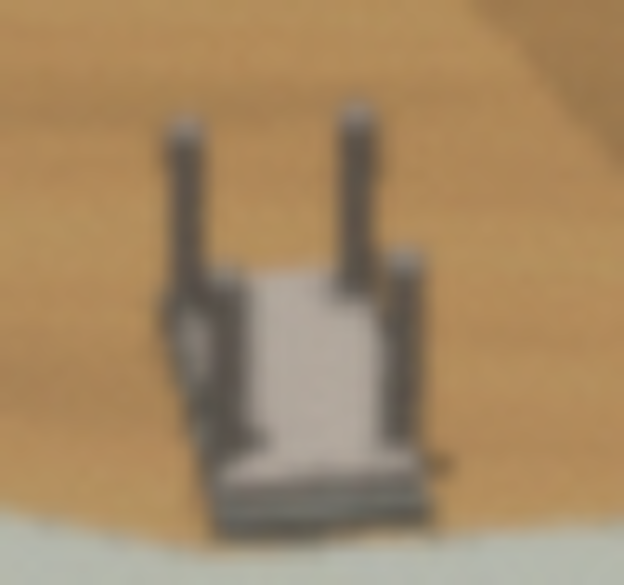

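Run:
```python
from h import *
from scipy.optimize import least_squares
T=dict(np.load('/tmp/top4.npz'));S=dict(np.load('/tmp/scene4.npz'))
ut=lambda x,y:((x+.5)/14-.5+288,(y+.5)/14-.5+230)
us=lambda x,y:((x+.5)/13-.5+310,(y+.5)/13-.5+155)
print('foot top view'); 
F=np.array([on_plane(T,*ut(*q),.006)[:2] for q in((116,118),(326,68),(427,458),(217,520))])
print(np.round(F,4),F.mean(0))
for i in range(4): d=F[(i+1)%4]-F[i]; print(np.linalg.norm(d).round(4),np.degrees(np.arctan2(d[1],d[0])).round(1))
print('posts scene')
P=np.array([on_plane(S,*us(*q),.066)[:2] for q in((185,124),(357,108),(403,254),(226,275))])
print(np.round(P,4),P.mean(0))
for i in range(4): d=P[(i+1)%4]-P[i]; print(np.linalg.norm(d).round(4),np.degrees(np.arctan2(d[1],d[0])).round(1))
print('foot scene front corners',[np.round(on_plane(S,*us(*q),0)[:2],4) for q in((212,535),(432,520))])
# pedestal top by colour/brightness in top view
PT=cloud(T)
m=blob(T,(PT[...,2]>.05)&(PT[...,2]<.08),308,250,22).astype(bool)
v,u=np.nonzero(m); print(np.c_[u,v,np.round(PT[m],3)])
```

```text
foot top view
[[ 0.5024  0.0573]
 [ 0.5152  0.0069]
 [ 0.4227 -0.019 ]
 [ 0.4072  0.0309]] [0.46187825 0.01904241]
0.052 -75.7
0.0961 -164.3
0.0523 107.3
0.0988 15.5
posts scene
[[ 0.4326 -0.0089]
 [ 0.4207  0.0312]
 [ 0.4826  0.0483]
 [ 0.496   0.0089]] [0.45800177 0.0198756 ]
0.0419 106.5
0.0642 15.4
0.0416 -71.3
0.0658 -164.3
foot scene front corners [array([0.5075, 0.0068]), array([0.4955, 0.0576])]
[[ 3.09e+02  2.39e+02  5.00e-01  1.10e-02  6.60e-02]
 [ 3.10e+02  2.39e+02  5.00e-01  7.00e-03  6.80e-02]
 [ 3.11e+02  2.39e+02  5.00e-01  4.00e-03  6.40e-02]
 [ 3.09e+02  2.40e+02  4.96e-01  1.10e-02  6.70e-02]
 [ 3.10e+02  2.40e+02  4.97e-01  7.00e-03  6.70e-02]
 [ 3.11e+02  2.40e+02  4.97e-01  4.00e-03  6.60e-02]
 [ 3.10e+02  2.41e+02  4.93e-01  7.00e-03  6.40e-02]
 [ 2.97e+02  2.42e+02  4.89e-01  4.90e-02  7.00e-02]
 [ 2.98e+02  2.42e+02  4.89e-01  4.60e-02  6.10e-02]
 [ 2.96e+02  2.43e+02  4.86e-01  5.20e-02  6.50e-02]
 [ 2.97e+02  2.43e+02  4.86e-01  4.90e-02  7.00e-02]
 [ 2.98e+02  2.43e+02  4.86e-01  4.60e-02  6.90e-02]
 [ 2.99e+02  2.43e+02  4.86e-01  4.30e-02  6.00e-02]
 [ 2
[... 356 characters left out ...]
 6.70e-02]
 [ 3.16e+02  2.59e+02  4.37e-01 -1.30e-02  6.80e-02]
 [ 3.14e+02  2.60e+02  4.33e-01 -7.00e-03  6.70e-02]
 [ 3.15e+02  2.60e+02  4.33e-01 -1.00e-02  6.40e-02]
 [ 3.16e+02  2.60e+02  4.33e-01 -1.30e-02  6.60e-02]
 [ 3.02e+02  2.61e+02  4.29e-01  3.20e-02  6.70e-02]
 [ 3.03e+02  2.61e+02  4.30e-01  2.80e-02  6.80e-02]
 [ 3.01e+02  2.62e+02  4.26e-01  3.50e-02  6.30e-02]
 [ 3.02e+02  2.62e+02  4.26e-01  3.20e-02  6.40e-02]
 [ 3.03e+02  2.62e+02  4.26e-01  2.80e-02  6.80e-02]
 [ 3.04e+02  2.62e+02  4.25e-01  2.60e-02  5.30e-02]
 [ 3.01e+02  2.63e+02  4.23e-01  3.50e-02  6.60e-02]
 [ 3.02e+02  2.63e+02  4.23e-01  3.10e-02  7.00e-02]
 [ 3.03e+02  2.63e+02  4.23e-01  2.80e-02  6.80e-02]]
```

Run:
```python
from h import *
p=np.array([.6265,.2635]); a=np.degrees(np.arctan2(p[1],p[0]))
go([*p,.10],a+1); arm.command_gripper(.076); st()
arm.move_l([*p,.025],max_speed=.15)
r=arm.move_l([*p,-.012],max_speed=.02,stop_force=5); s=st(r)
```

```text
t26.1 pos [0.6265 0.2635 0.1002] op 0.0760 F [ 0.  -0.1 -0.3]
False t28.8 pos [ 0.6266  0.2636 -0.0118] op 0.0761 F [ 0.6  0.2 -0.3]
```

Run:
```python
from h import *
p=np.array([.6265,.2635])
r=arm.move_l([*p,-.020],max_speed=.01,stop_force=4); s=st(r)
arm.move_l([*p,.004],max_speed=.05)
arm.command_gripper(.067); st()
r=arm.move_l([*p,-.020],max_speed=.02,stop_force=4); s=st(r)
arm.move_l([*p,.0],max_speed=.05)
c=cam('scene'); save('sp',cv2.resize(c['pixels'][170:250,370:470],None,fx=6,fy=6,interpolation=cv2.INTER_CUBIC))
```

```text
False t29.7 pos [ 0.6266  0.2635 -0.0199] op 0.0761 F [-0.7  0.2 -0.4]
 t30.6 pos [0.6261 0.2634 0.0035] op 0.0669 F [ 0.7 -0.2 -0.8]
False t32.0 pos [ 0.6267  0.2636 -0.0198] op 0.0668 F [0.2 0.3 0. ]
```

View pics/sp.png

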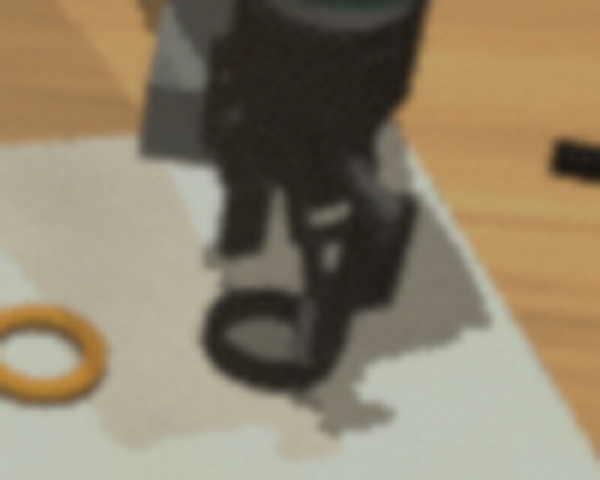

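Run:
```python
from h import *
st()
for n in('scene',):
    c=cam(n);P=cloud(c)
    # local frame radial
    p=np.array([.6265,.2635]); e=p/np.linalg.norm(p); f=np.array([-e[1],e[0]])
    d=P[...,:2]-p; r=d@e; t=d@f; z=P[...,2]
    m=(abs(r)<.07)&(abs(t)<.035)&(z>-.01)&(z<.09)
    for lo in np.arange(-.005,.09,.005):
        k=m&(z>=lo)&(z<lo+.005); k2=k
        if k.any(): print('%.3f'%lo,k.sum(),'r hist',np.histogram(r[k],bins=np.arange(-.07,.071,.01))[0],'t',np.round([t[k&(r>.02)].min() if (k&(r>.02)).any() else 9,t[k&(r>.02)].max() if (k&(r>.02)).any() else 9],3))
```

```text
t32.6 pos [6.265e-01 2.635e-01 2.000e-04] op 0.0669 F [-0.4  0.4  0.2]
-0.005 274 r hist [14 29 16  9 10 14 14  6  9 22 31 34 32 34] t [-0.034  0.035]
0.000 382 r hist [25 37 31 13 15 28 16 14 14 38 39 34 42 36] t [-0.035  0.035]
0.005 54 r hist [ 0  0  0  1  8  6  1  8  6 23  1  0  0  0] t [-0.019  0.019]
0.010 107 r hist [ 0  0  0  2 27 21  9 10 13 24  1  0  0  0] t [-0.018  0.024]
0.015 1 r hist [0 0 0 0 0 1 0 0 0 0 0 0 0 0] t [9 9]
0.025 4 r hist [0 0 0 3 0 0 0 0 0 0 0 1 0 0] t [-0.001 -0.001]
0.030 16 r hist [ 0  0  0 11  0  0  0  0  0  0  3  2  0  0] t [-0.009 -0.004]
0.035 23 r hist [ 0  0  0 11  0  0  0  0  0  0  3  9  0  0] t [-0.009  0.009]
0.040 23 r hist [ 0  0  1 10  0  0  0  0  0  0  3  9  0  0] t [-0.009  0.009]
0.045 30 r hist [ 0  0  1 13  0  0  0  0  0  0  5 11  0  0] t [-0.01   0.008]
0.050 26 r hist [ 0  0  0 13  0  0  0  0  0  0  1 12  0  0] t [-0.007  0.009]
0.055 19 r hist [0 0 0 9 0 0 0 0 0 0 3 7 0 0] t [-0.011  0.008]
0.060 28 r hist [ 0  0  4 16  0  0  0  0  0  0  4  4  0  0] t [-0.01  -0.002]
0.065 14 r hist [0 0 0 9 0 0 0 0 0 0 0 5 0 0] t [-0.011 -0.005]
0.070 23 r hist [ 0  2  4 10  0  0  0  0  0  0  1  6  0  0] t [-0.012 -0.005]
0.075 35 r hist [ 1  5  2  4  0  0  0  0  0  0  4  9  0 10] t [-0.011  0.014]
0.080 46 r hist [ 2  7  0  2  0  0  0  0  0  0  6  2  6 21] t [-0.012  0.013]
0.085 40 r hist [ 3  7  0  0  3  0  0  0  0  1  6  1  6 13] t [-0.014  0.014]
```

Run:
```python
from h import *
p=np.array([.6265,.2635])
arm.move_l([*p,-.016],max_speed=.08)
r=arm.move_l([*p,-.032],max_speed=.012,stop_force=4); s=st(r)
```

```text
True t34.0 pos [ 0.6264  0.2635 -0.0284] op 0.0667 F [-0.3 -0.1  4.4]
```

Touching down shows the tips sit 28 mm behind the TCP at this opening, and the depth cloud agrees (27 mm). I'll use a contact-based grasp height with a two-direction squeeze to centre each disc.

```bash
cat >> h.py <<'E'
HC=np.array([.4615,.0192]); HY=15.5; ZG=-.0228
def pick(p,th1,th2=None,op=.077,down=True,f=60):
    p=np.array(p,float)
    if down:
        go([*p,.06],th1); arm.command_gripper(op)
        if arm.move_l([*p,ZG],max_speed=.12,stop_force=8): st('!! contact on descent'); return False
    if th2 is not None:
        arm.command_gripper(.05,20); st('sq1'); arm.command_gripper(op)
        go([*p,ZG],th2)
    arm.command_gripper(.05,f); s=st('sq2')
    arm.move_l([*p,.10],max_speed=.2); s=st('lift')
    return s['opening']>.055
def hover(z=.06,dx=(0,0)):
    q=HC+np.array(dx); go([*q,.10],HY+90); arm.move_l([*q,z],max_speed=.12); st('hover')
def lower(nbot,dx=(0,0)):
    """nbot: height of disc underside when seated"""
    q=HC+np.array(dx); zt=nbot+ZG
    r=arm.move_l([*q,max(zt+.006,-.0)],max_speed=.06,stop_force=6) if arm.get_state()['tool_pos'][2]>zt+.02 else False
    if not r: r=arm.move_l([*q,zt-.004],max_speed=.02,stop_force=5)
    s=st('lower %s target %.4f'%(r,zt)); return s
def release(zup=.10):
    arm.command_gripper(.076); q=arm.get_state()['tool_pos']
    arm.move_l([q[0],q[1],zup],max_speed=.15); st('released')
E
python3 - <<'E'
from h import *
p=np.array([.6265,.2635]); a=np.degrees(np.arctan2(p[1],p[0]))
arm.move_l([*p,ZG],max_speed=.03); arm.command_gripper(.077)
print(pick(p,a,a+90,down=False))
hover()
for n in('scene','top'): c=cam(n); np.savez('/tmp/%s5.npz'%n,**c); save(n+'5',cv2.resize(c['pixels'][(150,225)[n=='top']:(205,280)[n=='top'],295:365],None,fx=9,fy=9,interpolation=cv2.INTER_CUBIC))
E
```

```text
sq1 t34.9 pos [ 0.6267  0.2635 -0.0226] op 0.0599 F [ 0.3 -0.9  1.4]
sq2 t36.9 pos [ 0.6269  0.2638 -0.0216] op 0.0594 F [-1.7 -0.5  6.1]
lift t37.7 pos [0.6255 0.2631 0.0986] op 0.0589 F [-0.7  0.1 -1.5]
True
hover t39.3 pos [0.4619 0.0197 0.0599] op 0.0590 F [-0.5  0.5 -1.3]
```

View pics/scene5.png

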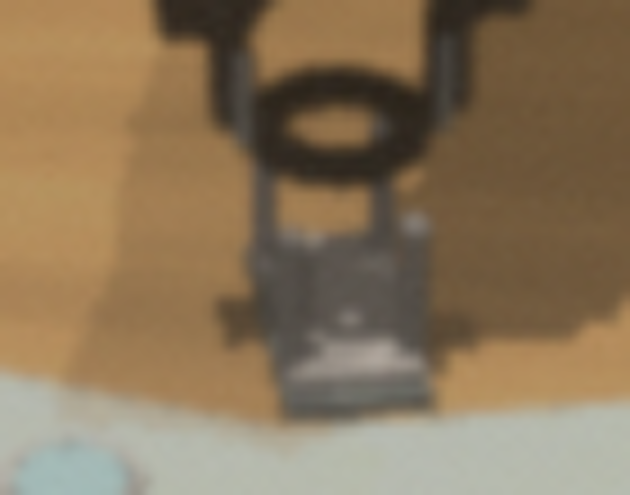

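View pics/top5.png

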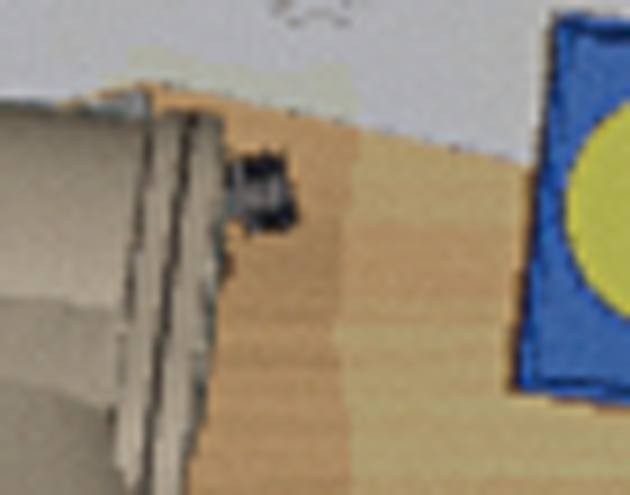

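Run:
```python
from h import *
S=dict(np.load('/tmp/scene5.npz'));S4=dict(np.load('/tmp/scene4.npz'))
# synthetic outline projected, draw on enlarged picture; holder model at HC + ring at HC
def draw(S,items,fn,v0=150,u0=295,k=9,w=70,h=55):
    im=cv2.resize(S['pixels'][v0:v0+h,u0:u0+w],None,fx=k,fy=k,interpolation=cv2.INTER_CUBIC).copy()
    for c,r,z,col in items:
        t=np.linspace(0,2*np.pi,60)
        q=np.array([proj(S,[c[0]+r*np.cos(a),c[1]+r*np.sin(a),z]) for a in t])
        q=((q-[u0,v0]+.5)*k-.5).astype(int); cv2.polylines(im,[q.reshape(-1,1,2)],True,col,1)
    save(fn,im)
a=np.radians(HY);R=np.array([[np.cos(a),-np.sin(a)],[np.sin(a),np.cos(a)]])
posts=[HC+R@[sx*.0318,sy*.0208] for sx in(1,-1) for sy in(1,-1)]
it=[(q,.005,z,(0,255,0) if z>.02 else (255,255,0)) for q in posts for z in(.014,.064)]
draw(S4,it,'ov4')
draw(S,it+[(HC,.031,.0828,(255,0,0)),(HC,.031,.0948,(0,255,255))],'ov5')
```

```text
(no output)
```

View pics/ov4.png

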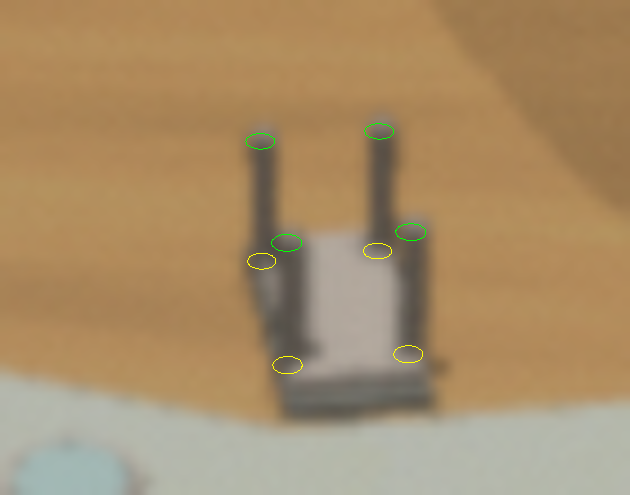

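View pics/ov5.png

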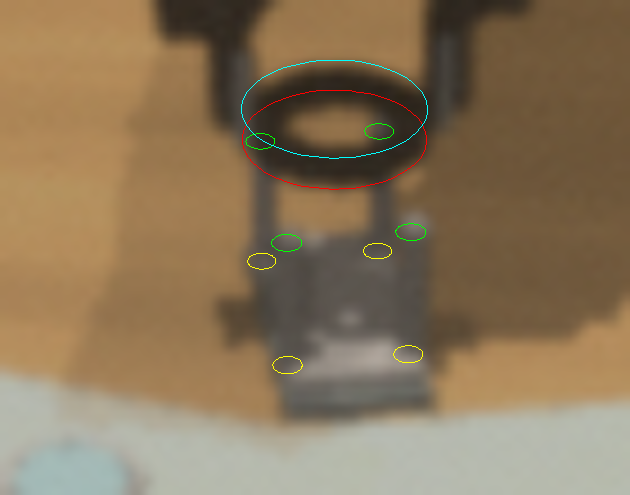

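Run:
```python
from h import *
dx=(0,-.001)
q=HC+np.array(dx)
r=arm.move_l([*q,.034],max_speed=.03,stop_force=6); st(r)
if not r:
    lower(.014,dx)
c=cam('scene'); save('lw1',cv2.resize(c['pixels'][150:205,295:365],None,fx=9,fy=9,interpolation=cv2.INTER_CUBIC))
```

```text
False t40.4 pos [0.4617 0.0182 0.0341] op 0.0588 F [ 0.1  1.4 -1.4]
lower True target -0.0088 t41.6 pos [ 0.4618  0.0182 -0.0076] op 0.0588 F [-1.6 -0.8  3.5]
```

View pics/lw1.png

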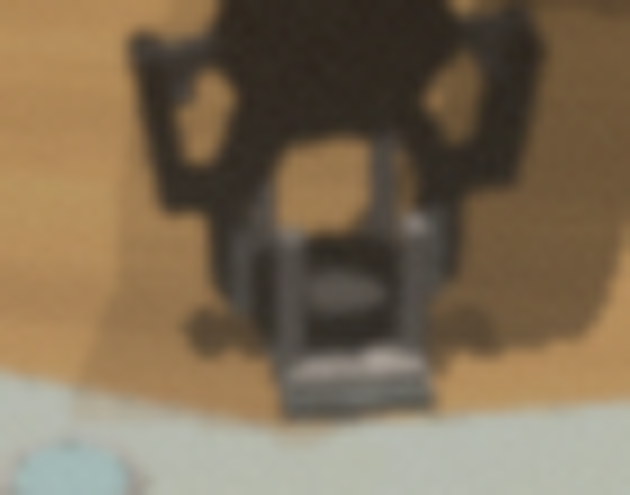

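The spacer is down between the posts (picture (340,290)). The TCP stopped at -7.6 mm against an expected -8.8 mm. I'll release it and go for the lens.

Run:
```python
from h import *
release()
T=dict(np.load('/tmp/top4.npz'));S=dict(np.load('/tmp/scene4.npz'))
print(on_plane(T,329.4,190.6,.01),on_plane(T,329.8,190.6,.01),on_plane(S,(327+.5)/3.2-.5+195,(262+.5)/3.2-.5+145,.01))
c=cam('scene');save('s6',c['pixels']);np.savez('/tmp/scene6.npz',**c)
p=np.array([.6665,-.0545]); a=np.degrees(np.arctan2(p[1],p[0]))
print(pick(p,a,a+90,op=.075))
c=cam('scene');save('s7',c['pixels'])
```

```text
released t42.8 pos [0.459  0.0186 0.0992] op 0.0758 F [-0.6  0.9 -0.6]
[ 0.66469947 -0.05352908  0.01      ] [ 0.66472121 -0.05488969  0.01      ] [ 0.66947406 -0.05210327  0.01      ]
sq1 t45.4 pos [ 0.6678 -0.0547 -0.0211] op 0.0604 F [-0.5  0.6  5.7]
sq2 t47.4 pos [ 0.6671 -0.0546 -0.0219] op 0.0588 F [-1.1  0.7  4.7]
lift t48.2 pos [ 0.6653 -0.0543  0.0985] op 0.0587 F [ 0.6  0.4 -1.7]
True
```

View pics/s7.png

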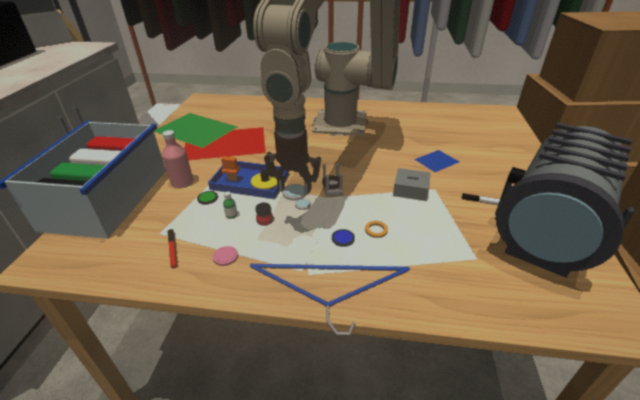

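The lens is held at (295,190). The blue filter has been knocked from (334,231) to (343,237), so I'll re-measure it before picking. Now I'll place the lens.

Run:
```python
from h import *
dx=(0,-.001); q=HC+np.array(dx)
hover(.06,dx); 
c=cam('scene'); a=cv2.resize(c['pixels'][150:205,295:365],None,fx=5.5,fy=5.5,interpolation=cv2.INTER_CUBIC)
r=arm.move_l([*q,.034],max_speed=.03,stop_force=6); st(r)
if not r: 
    lower(.026,dx)
c=cam('scene'); save('lw2',np.hstack([a,cv2.resize(c['pixels'][150:205,295:365],None,fx=5.5,fy=5.5,interpolation=cv2.INTER_CUBIC)]))
```

```text
hover t49.6 pos [0.4624 0.0179 0.0599] op 0.0589 F [ 0.4 -0.5 -1.5]
False t50.6 pos [0.4602 0.0184 0.0336] op 0.0590 F [-3.7  1.  -1.2]
lower True target 0.0032 t50.8 pos [0.4586 0.0187 0.0304] op 0.0589 F [ 0.1  0.6 -2.1]
```

View pics/lw2.png

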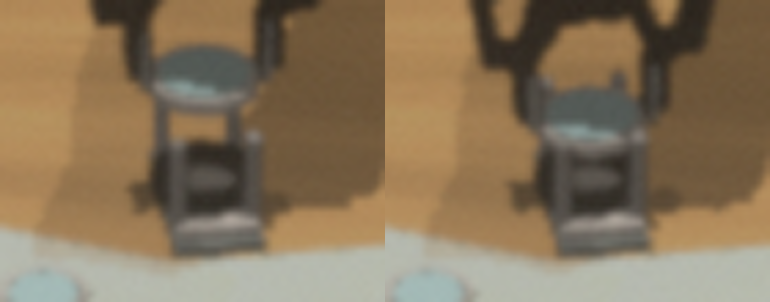

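Run:
```python
from h import *
arm.wait(.2); s=st()
x,y,z=s['tool_pos']
r=arm.move_l([x,y,.0008],max_speed=.02,stop_force=6); s=st(r)
if s['tool_pos'][2]>.006:
    arm.wait(.2); s=st(); x,y,z=s['tool_pos']; r=arm.move_l([x,y,.0008],max_speed=.02,stop_force=8); s=st(r)
c=cam('scene'); save('lw3',cv2.resize(c['pixels'][150:205,295:365],None,fx=9,fy=9,interpolation=cv2.INTER_CUBIC))
```

```text
t51.1 pos [0.4573 0.0189 0.0302] op 0.0585 F [ 0.4 -0.2 -1. ]
True t52.3 pos [0.4571 0.0189 0.0041] op 0.0586 F [-0.9  0.   4. ]
```

View pics/lw3.png

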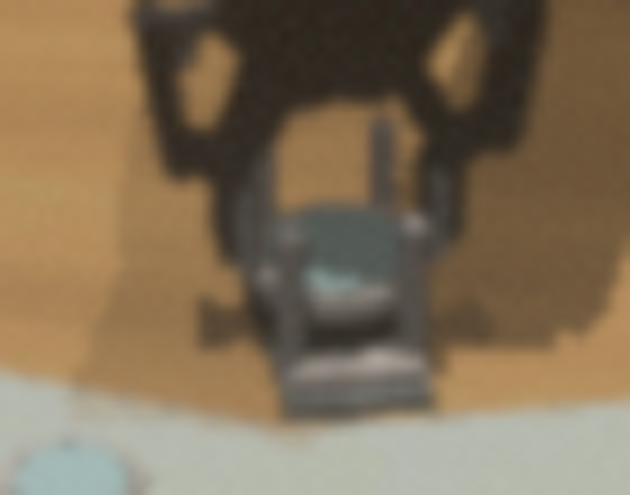

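Run:
```python
from h import *
release(); go([.42,-.22,.25],0); st()
for n in('scene','top'): c=cam(n); np.savez('/tmp/%s8.npz'%n,**c)
T=dict(np.load('/tmp/top8.npz'));S=dict(np.load('/tmp/scene8.npz'))
a=cv2.resize(T['pixels'][170:270,255:355],(390,390),interpolation=cv2.INTER_CUBIC);b=cv2.resize(S['pixels'][150:210,300:360],(390,390),interpolation=cv2.INTER_CUBIC)
save('lw4',np.hstack([a,b]))
for nm,c,L in (('top',T,dict(ring=(267,195),blue=(301,184))),('scene',S,dict(ring=(376,229),blue=(343,237)))):
    H=hsv(c)
    for n,(u,v) in L.items():
        h=dict(ring=.010,blue=.008)[n]
        m=blob(c,(H[...,2]<100)|(H[...,1]>90),u,v,17)
        s,R,me=disc_fit(c,m,h); print(nm,n,np.round(s,4),round(R,4),me,m.sum())
```

```text
released t53.4 pos [0.4548 0.0191 0.0993] op 0.0761 F [-0.5 -0.4 -0.3]
 t54.6 pos [ 0.4195 -0.2193  0.2487] op 0.0760 F [ 0.3 -1.2  0.4]
top ring [0.6484 0.1602] 0.0301 (array([0.6484, 0.1601]), 0.0316) 140
top blue [0.6919 0.0741] 0.0303 (array([0.6921, 0.0737]), 0.0322) 251
scene ring [0.65   0.1613] 0.0315 (array([0.6497, 0.1616]), 0.0344) 200
scene blue [0.6952 0.0754] 0.0301 (array([0.6951, 0.0756]), 0.0325) 289
```

View pics/lw4.png

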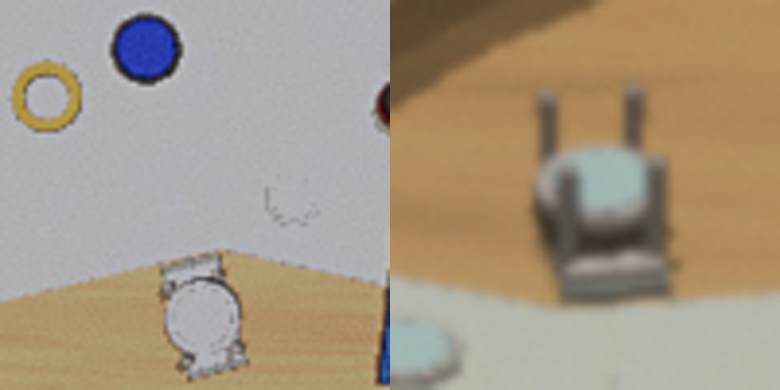

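Run:
```python
from h import *
T=dict(np.load('/tmp/top8.npz'));S=dict(np.load('/tmp/scene8.npz'))
print(on_plane(T,306.6,250.3,.036)[:2])
P=cloud(T); m=blob(T,(P[...,2]>.026)&(P[...,2]<.048),307,250,14).astype(bool); q=P[m]
print(len(q),np.round(q.mean(0),4),cv2.minEnclosingCircle(q[:,:2].astype(np.float32)))
P=cloud(S); m=blob(S,(P[...,2]>.03)&(P[...,2]<.042),332,178,9).astype(bool); q=P[m]; print(len(q),np.round(np.median(q,0),4))
A=np.c_[q[:,:2]-q[:,:2].mean(0),np.ones(len(q))]; print('slope',np.linalg.lstsq(A,q[:,2],rcond=None)[0])
save('lw5',cv2.resize(T['pixels'][235:267,290:326],None,fx=16,fy=16,interpolation=cv2.INTER_CUBIC))
```

```text
[0.46262522 0.01887534]
288 [0.4611 0.0193 0.0354] ((0.46307048201560974, 0.01954001374542713), 0.036011792719364166)
182 [0.461  0.0205 0.0353]
slope [-0.01240825  0.02178861  0.03537663]
```

View pics/lw5.png

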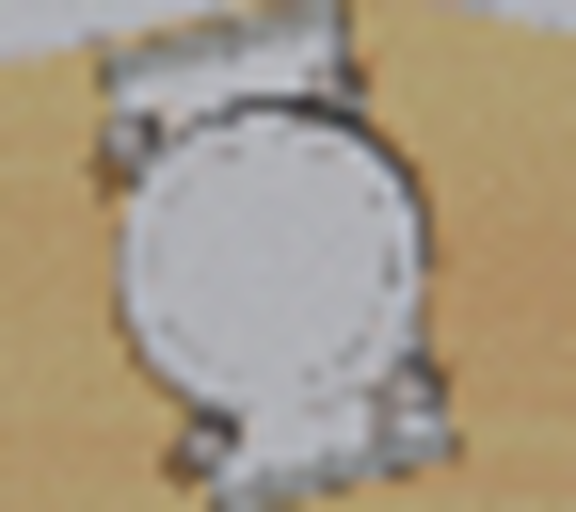

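The lens lies flat with its top measured at 35.4 mm (36 expected), and it is centred. Next is the blue filter at its new place, where both views agree within 3 mm.

```bash
cat >> h.py <<'E'
HC=np.array([.4605,.0184])
def place(bot):
    hover(.06)
    c=cam('scene'); a=cv2.resize(c['pixels'][150:205,295:365],None,fx=5.5,fy=5.5,interpolation=cv2.INTER_CUBIC)
    r=arm.move_l([*HC,.034],max_speed=.03,stop_force=6); st(r)
    if not r:
        zt=bot+ZG
        r=arm.move_l([*HC,zt-.003],max_speed=.02,stop_force=6); arm.wait(.1); st('lower %s target %.4f'%(r,zt))
    c=cam('scene'); save('pl%d'%(bot*1000),np.hstack([a,cv2.resize(c['pixels'][150:205,295:365],None,fx=5.5,fy=5.5,interpolation=cv2.INTER_CUBIC)]))
E
python3 - <<'E'
from h import *
p=np.array([.693,.0745]); a=np.degrees(np.arctan2(p[1],p[0]))
print(pick(p,a,a+90,op=.075))
place(.036)
E
```

```text
sq1 t58.3 pos [ 0.6943  0.0745 -0.021 ] op 0.0605 F [-1.  -0.2  6.1]
sq2 t60.3 pos [ 0.6937  0.0745 -0.0219] op 0.0583 F [-0.3  0.1  4.8]
lift t61.1 pos [0.6918 0.0745 0.0984] op 0.0583 F [-0.4 -0.4 -1.3]
True
hover t62.5 pos [0.4613 0.0185 0.0599] op 0.0582 F [ 0.4  0.3 -0.7]
False t63.6 pos [0.4602 0.0185 0.0339] op 0.0582 F [-1.1  0.4 -1.3]
lower True target 0.0132 t64.6 pos [0.4603 0.0185 0.0141] op 0.0578 F [ 0.6 -0.5  4.2]
```

View pics/pl36.png

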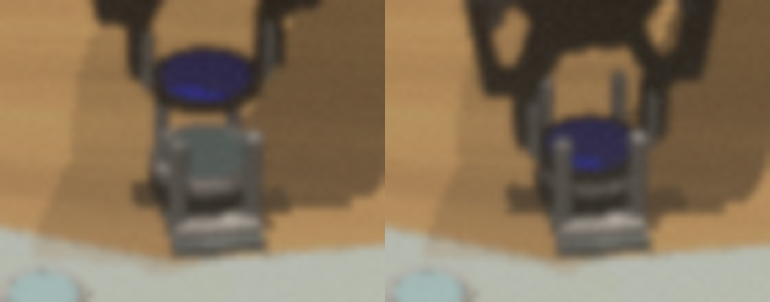

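Run:
```python
from h import *
release()
T=cam('top');S=cam('scene'); np.savez('/tmp/top9.npz',**T); np.savez('/tmp/scene9.npz',**S)
H=hsv(T);m=blob(T,(H[...,2]<100)|(H[...,1]>90),418,220,13);print(disc_fit(T,m,.008))
H=hsv(S);m=blob(S,(H[...,0]>45)&(H[...,0]<85)&(H[...,1]>80),207,197,12);print(disc_fit(S,m,.008))
H=hsv(T);m=blob(T,(H[...,2]<100)|(H[...,1]>90),267,195,14);print(disc_fit(T,m,.01))
a=cv2.resize(T['pixels'][170:280,340:460],(390,358),interpolation=cv2.INTER_CUBIC);b=cv2.resize(S['pixels'][150:240,190:290],(398,358),interpolation=cv2.INTER_CUBIC)
save('g1',np.hstack([a,b]))
```

```text
released t65.7 pos [0.4568 0.019  0.0994] op 0.0762 F [-0.3  0.3 -0.1]
(array([ 0.566595  , -0.35124804]), np.float64(0.0301514395287654), (array([ 0.566, -0.351]), 0.0324))
(array([ 0.56490065, -0.35110634]), np.float64(0.025825061299427857), (array([ 0.5652, -0.3518]), 0.0283))
(array([0.64841394, 0.16016093]), np.float64(0.030098422378222196), (array([0.6484, 0.1601]), 0.0316))
```

View pics/g1.png

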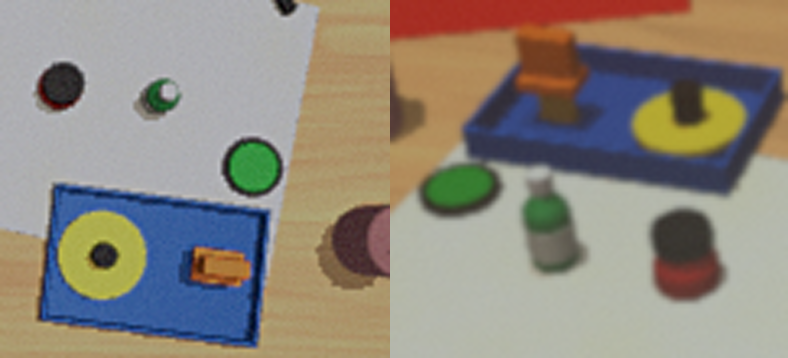

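The green filter is at (252,167) in the left crop, with fits of (0.567,-0.351) from the top view and (0.565,-0.351) from the scene view. The tray wall is close to it, so I'll grip along the wall. Then I'll re-centre the disc on open paper.

Run:
```python
from h import *
p=np.array([.567,-.351])
go([*p,.15],83.7); st()
r=arm.move_l([*p,.03],max_speed=.15)
r=arm.move_l([*p,ZG],max_speed=.06,stop_force=8); st(r)
arm.command_gripper(.05,60); s=st('grip')
arm.move_l([*p,.15],max_speed=.15); s=st('lift')
q=np.array([.6665,-.0545]); a=np.degrees(np.arctan2(q[1],q[0]))
go([*q,.10],a); st()
c=cam('scene'); save('g2',cv2.resize(c['pixels'][130:250,220:380],None,fx=4,fy=4))
arm.move_l([*q,-.01],max_speed=.12)
r=arm.move_l([*q,ZG-.002],max_speed=.02,stop_force=4); st(r)
arm.command_gripper(.075); 
c=cam('scene'); save('g3',cv2.resize(c['pixels'][130:250,220:380],None,fx=4,fy=4))
```

```text
t67.2 pos [ 0.5668 -0.3494  0.1497] op 0.0760 F [ 0.6 -0.6 -0. ]
False t69.2 pos [ 0.5674 -0.3513 -0.0224] op 0.0761 F [0.1 0.1 0.4]
grip t69.5 pos [ 0.5679 -0.3517 -0.021 ] op 0.0578 F [-1.   0.4  5. ]
lift t70.8 pos [ 0.5662 -0.3504  0.1486] op 0.0577 F [-0.5  0.7 -0.6]
 t72.0 pos [ 0.6664 -0.0552  0.0997] op 0.0577 F [ 0.5 -0.8 -0.5]
True t73.7 pos [ 0.6665 -0.0545 -0.021 ] op 0.0582 F [-0.  -0.7  3.9]
```

View pics/g2.png

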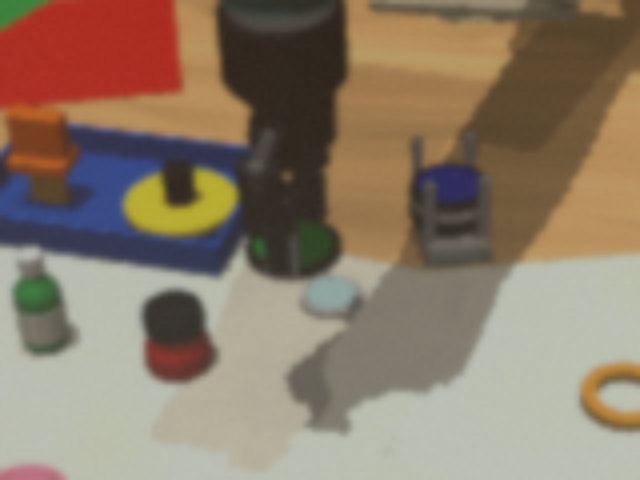

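View pics/g3.png

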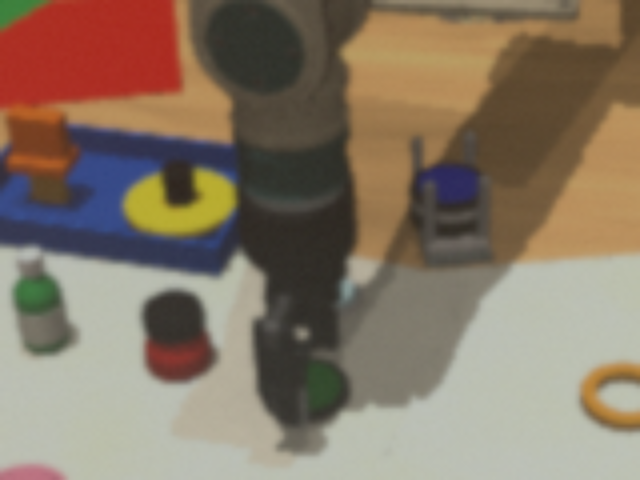

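Green is set down between the fingers (picture (325,385)). Now I'll turn, grip and place it.

Run:
```python
from h import *
q=np.array([.6665,-.0545]); a=np.degrees(np.arctan2(q[1],q[0]))
go([*q,ZG],a+90); st()
print(pick(q,a,None,down=False))
place(.044)
```

```text
t75.5 pos [ 0.6665 -0.0545 -0.0229] op 0.0749 F [-0.2  0.6 -0.4]
sq2 t75.8 pos [ 0.6671 -0.0546 -0.0218] op 0.0581 F [-1. -0.  5.]
lift t76.6 pos [ 0.6654 -0.0543  0.0986] op 0.0580 F [-0.2  0.9 -1.6]
True
hover t77.9 pos [0.4614 0.0181 0.0599] op 0.0579 F [-0.1  0.2 -1. ]
False t79.0 pos [0.4607 0.0184 0.0341] op 0.0583 F [-0.2  1.1 -0.3]
lower True target 0.0212 t79.7 pos [0.4604 0.0184 0.0222] op 0.0584 F [-0.5  0.3  4.8]
```

View pics/pl44.png

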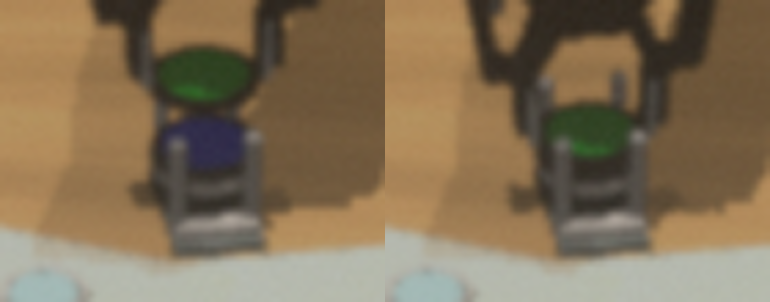

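Green is seated at 22.2 mm (expected 21.2 plus about 1 mm offset). I'll release it and check the whole scene again, including for any red filter, before picking the ring.

Run:
```python
from h import *
release(); go([.42,-.12,.22],60); st()
T=cam('top');S=cam('scene'); save('top10',T['pixels']); save('scene10',S['pixels'])
H=hsv(T);m=blob(T,(H[...,2]<100)|(H[...,1]>90),267,195,16);print(disc_fit(T,m,.01))
H=hsv(S);m=blob(S,(H[...,2]<100)|(H[...,1]>90),376,229,17);print(disc_fit(S,m,.01))
P=cloud(T); m=blob(T,(P[...,2]>.044)&(P[...,2]<.060),307,250,11).astype(bool); q=P[m]; print('stack',len(q),np.round(np.median(q,0),4))
```

```text
released t80.7 pos [0.4584 0.0186 0.0994] op 0.0759 F [-0.4  1.1 -1. ]
 t81.5 pos [ 0.4192 -0.1193  0.2184] op 0.0761 F [ 0.3  0.5 -0.2]
(array([0.64829625, 0.16019327]), np.float64(0.030034926878466765), (array([0.6484, 0.1601]), 0.0316))
(array([0.64994532, 0.16118175]), np.float64(0.031543189570064134), (array([0.6497, 0.1616]), 0.0344))
stack 286 [0.4612 0.0197 0.0516]
```

View pics/top10.png

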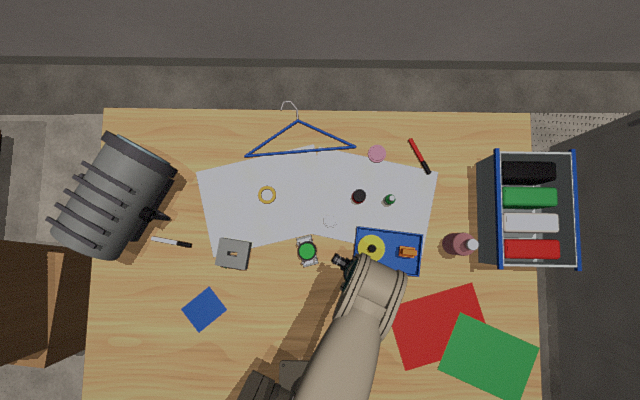

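View pics/scene10.png

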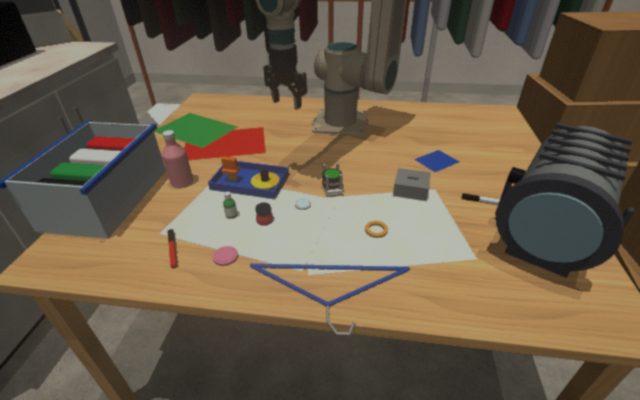

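There is no red filter, the stack top is at 51.6 mm (52 expected), and the ring is still at top view (267,195). The ring goes on next.

Run:
```python
from h import *
p=np.array([.649,.1605]); a=np.degrees(np.arctan2(p[1],p[0]))
go([.45,.0,.2],90)
print(pick(p,a,a+90,op=.075))
place(.052)
```

```text
sq1 t84.9 pos [ 0.6501  0.1607 -0.021 ] op 0.0604 F [-1.9  0.6  6.2]
sq2 t86.9 pos [ 0.6496  0.1606 -0.0218] op 0.0584 F [-1.8 -0.1  5.7]
lift t87.7 pos [0.6478 0.1603 0.0985] op 0.0584 F [-0.2 -0.5 -1.2]
True
hover t89.1 pos [0.4613 0.0187 0.0599] op 0.0583 F [ 0.3 -0.2  0.1]
False t90.2 pos [0.4607 0.0184 0.0341] op 0.0580 F [-0.2  0.6 -1.2]
lower True target 0.0292 t90.6 pos [0.4607 0.0184 0.0302] op 0.0584 F [-0.5 -0.1  5.1]
```

View pics/pl52.png

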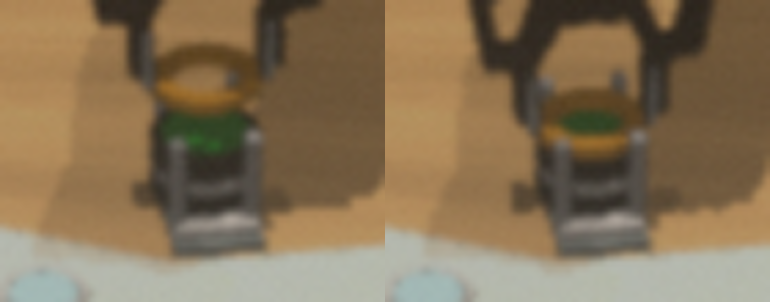

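Run:
```python
from h import *
release(.12); go([.40,.25,.25],90); arm.wait(.3); st()
T=cam('top');S=cam('scene')
P=cloud(T); H=hsv(T); m=blob(T,(P[...,2]>.054)&(P[...,2]<.070)&(H[...,1]>90)&(H[...,0]<35),307,250,13); q=P[m>0]; print('ring',len(q),np.round(np.median(q,0),4),disc_fit(T,m,.062))
PP=cloud(T)
for n,u,v in(('knob',372,248),('plug',408,253)): print(n,np.round(np.nanmedian(PP[v-1:v+2,u-1:u+2].reshape(-1,3),0),3))
a=cv2.resize(T['pixels'][220:290,280:440],(784,343),interpolation=cv2.INTER_CUBIC);save('f1',a)
save('f2',cv2.resize(S['pixels'][130:270,160:440],(784,392),interpolation=cv2.INTER_CUBIC))
```

```text
released t91.7 pos [0.4582 0.0187 0.1193] op 0.0761 F [-0.8  0.5 -0.4]
 t93.0 pos [0.4001 0.2492 0.2494] op 0.0761 F [0.1 0.3 0.5]
ring 168 [0.4639 0.0197 0.0616] (array([0.46350912, 0.01896184]), np.float64(0.03029366113292931), (array([0.4633, 0.019 ]), 0.032))
knob [ 0.474 -0.194  0.048]
plug [ 0.461 -0.301  0.087]
```

View pics/f1.png

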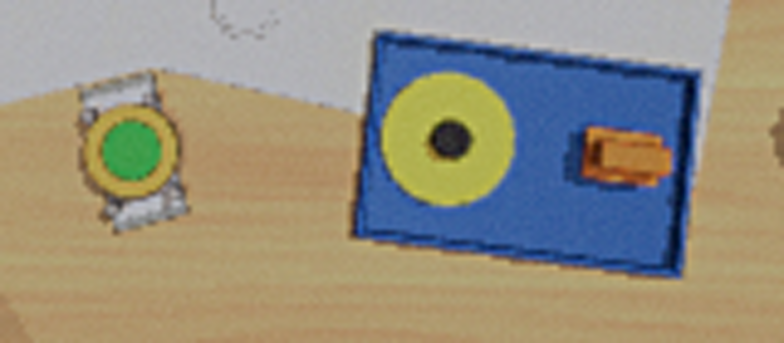

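View pics/f2.png

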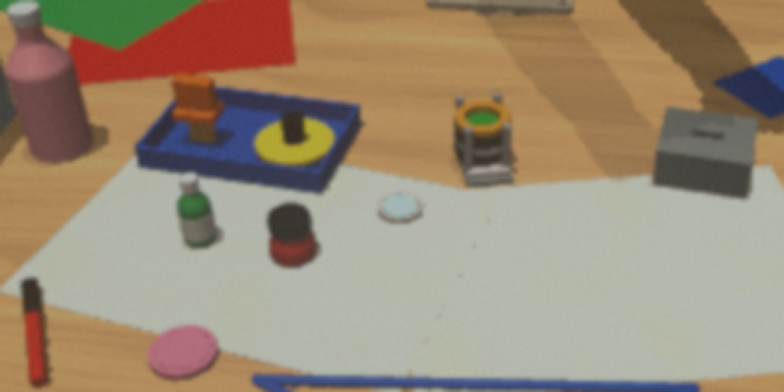

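The stack is complete: the ring top is at 61.6 mm (62 expected), between the posts. The plug and the cap are in the tray, and the bystanders have not moved. I'm handing the job in.

Run:
```python
from h import *
arm.finish_job(); st()
```

```text
the job is handed in; nothing more can be done
the job is handed in; nothing more can be done
```

The lantern is assembled and the job was handed in at about 93 s of the 210 s allowed; `arm.finish_job()` gives no verdict, so the result is unconfirmed.

- **What I did:** I pulled the plug and put it in the tray, then the dust cap. I stacked spacer, lens, blue filter, green filter and brass ring in that order. No red filter was on the table. The blue filter was knocked aside during the run, so I measured it again before picking it up.
- **Last checks:**
  - The ring's top measured 61.6 mm, against 62 mm expected.
  - The measured ring centre was within about 3 mm of the arm's placing position, and the limit is 6 mm.
  - Lens and filter heights were within 0.6 mm of expected.
  - The plug, standing upright, and the cap were both in the tray.
  - The bystanders visible in the last pictures had not moved; the marker was outside the final crop but in place in the picture before it.
- **Disagreements:**
  - The two cameras differed by 2 to 5 mm in x on some parts, so I centred each disc by squeezing it from two directions.
  - While being lowered, the lens was pushed about 4 mm sideways against the posts. I stopped, let it settle and carried on from there, and it measured flat and centred afterwards.

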